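Bring the taped tub round to the scale

ROBOT

A 6-joint arm with a two-finger parallel gripper is mounted at the origin on the work surface. World frame = base frame: x ahead of the robot, y to its left, z up, the work surface at z = 0. Lengths are in m, angles in rad, forces in N, time in s.
With the tool pointing down it reaches from about 0.35 to 0.775 m from the base axis. Payload 7.3 kg.
Tool frame: the origin (TCP) lies at the very end of the fingers, on their centre line; the grasp point (between the pads) lies 19 mm behind it; z points along the fingers, y is the direction in which the jaws open and shut (so a half turn about z gives the same grasp; the last joint's range is limited). The gripper opens to 92 mm and grips with 3 to 60 N. Pads are 19 mm wide; open, the fingers measure 130 mm over their backs; the gripper's body (75 mm by 190 mm) begins 47 mm behind the grasp point.
Start: joints at [1.08, 0.342, 1.524, -0, 1.275, -0.146], TCP at [0.177, 0.494, 0.227] pointing down, gripper open.
Joint ranges: [-2.53, 2.53], [-0.77, 2.02], [0.04, 2.7], [-1, 4.14], [0.28, 2.66], [-3.11, 3.11]. Speed limits (rad/s): [2.57, 2.57, 3.14, 3.14, 3.14, 3.14].

INTERFACE

Orientations are given as [roll, pitch, yaw] about the fixed x, y, z axes, in that order (R = Rz(yaw) Ry(pitch) Rx(roll)).
In Python, from cell import monitor, eyes, order gives the robot as it stands. The module is installed in compiled form; this text tells all that it offers.
- The arm moves only by the tool carry_out, never from a script. Its argument "targets" is a list of rows, each a list of 2 entries, a list of its own where there are three numbers: the shift along the tool's x, y, z in m, then the turn about the tool's z in rad. In form: [[[dx, dy, dz], twist], ...]. A call has 1 to 10 rows; each row shifts and turns the pose as measured when the row begins, along the tool's axes as they then stand; what a row does not reach is not made up. A row lasts 1/8 s, in which the tool goes at most 62.5 mm and 10.7 degrees, less where a joint would pass 70% of its speed; a pose out of reach is approached as far as the arm can. A call is refused whole if a number of a shift passes 0.0625 or a number of a turn 0.188, either way. A call with a gripper value outside its range is refused whole. "fingers" is the closure, from 0 (fully open) to 1 (shut), set as the call begins (left out, the last holds). The fingers move at their own pace and stop on an object; "grip_force" is the grip in N (left out, the last holds). Time passes only in rows, so rows that do not move let the fingers close. It gives the time, the measured TCP pose, the force and the opening at its end, in the units of the state.
- monitor.observe(): the state, without advancing time (a new reading comes with each control period).
- eyes.read_camera(name): name is "side" or "top" or "wrist"; returns the picture (420x560x3 uint8, red, green, blue); there is no depth.
- eyes.camera_info(name): a dict with "K" (3x3 intrinsics, pixels), "dist" ([k1, k2, p1, p2, k3] as OpenCV has them; the pictures are not rectified), "rvec" (rotation vector, rad) and "tvec" (3), from world to camera coordinates, as OpenCV has them. Camera axes: x right, y down, z forward; pixel columns grow to the right and rows downward; lengths in m; the calibration is good to about 2 mm. A picture is of the moment at which its call begins: read the wrist's pose just before it. camera_info takes no time and is no camera call; for the wrist camera it gives the pose at the moment of the call.
- order.hand_in(): hands the job in, once; it reports no verdict.
The state is a dict: "time": time; "qpos": joint angles; "qvel": joint speeds; "joint_efforts": joint torques, N m; "tool_pos": TCP position; "tool_rot": TCP orientation; "contact_force": force on the tool from outside, world axes, zero at the start; "torque": the same for the moment, N m; "opening": finger opening in m.
Only numpy, scipy, OpenCV 4.12 (cv2) and the standard library are available. Lean on these libraries where they do the work, as an engineer would, in place of code of your own. Each camera call takes 0.05 s, during which the arm holds its last target.

TASK

Turn the white turntable by gently pushing the lobes of its rim with your fingertips until the tub marked with yellow tape stands at the front, squarely facing the middle of the scale, and leave it at rest there. Push only, never grip or force it; do not touch, lift or shift the tubs, and leave the tape roll, the scoop and the bin where they are.

Things in the scene. Friction and masses are not known exactly. Their poses are not given: they have to be found in the camera images.
- turntable: White turntable disc on a foot fixed to the table; eight lobes round its rim. Origin on the turning axis at table level, z up; x axis points to the marked tub's place. Turns about z either way without end or notches; about 1 N at the rim turns it, and it stops when no longer pushed. Disc radius 130 mm, underside 14 mm, top 36 mm above the table; on it a 2 mm mat (top at 38 mm).
- lobe_end (a point): Outer end of one of the eight solid finger lobes of the disc, 153 mm from the axis, at 22.5 degrees from the disc's x axis, 25 mm above the table; the others follow every 45 degrees. Each lobe is 38 mm wide with a round end (radius 19 mm) and as thick as the disc (14 to 36 mm above the table).
- hollow (a point): Bottom of one of the eight hollows between lobes, on the disc's edge 130 mm from the axis, in the direction of the disc's x axis (the others every 45 degrees), 25 mm above the table. A hollow is about 64 mm wide at 134 mm from the axis and open outwards, above and below: a fingertip lowered there from above can go down to the table.
- marked_tub: Lidded tub marked with a strip of yellow tape, 22 mm wide, over its blue lid and down two sides; white, tapering, 54 mm across the foot, 66 mm across the lid, 40 mm tall, about 120 g, standing loose on the mat. Origin: centre of its underside. Its place is 60 mm from the turntable's axis along the disc's +x axis. It must come to the point of the turntable nearest the scale.
- tub_1: lidded tub like marked_tub but without tape (66 mm across the lid, 40 mm tall). Origin: centre of its underside. Its place on the turntable is 60 mm along the disc's +y axis.
- tub_2: lidded tub like marked_tub but without tape (66 mm across the lid, 40 mm tall). Origin: centre of its underside. Its place on the turntable is 60 mm along the disc's -x axis.
- tub_3: lidded tub like marked_tub but without tape (66 mm across the lid, 40 mm tall). Origin: centre of its underside. Its place on the turntable is 60 mm along the disc's -y axis.
- front (a point): Where the marked tub's centre belongs: on the turntable's front, straight before the middle of the bench scale, at the mat's height (38 mm). Fixed; its x axis points from the scale to the turntable's axis, 60 mm on. The scale (grey, 180 mm deep, 160 mm wide, 39 mm high, fixed, stainless plate, display on the robot's side) is centred 195 mm back along -x, and its edge lies 105 mm back.
- bin: Small open black plastic bin, loose, 110 (x) by 140 (y) by 70 mm tall. Origin: centre of its underside. Beyond the turntable, to one side (a fixed clear rack with three lids, 72 mm tall, stands on the other). Leave it alone.
- tape_roll: Roll of yellow tape lying flat, loose, 100 mm across, 24 mm tall. Origin: centre of its underside. Beside the scale on one side. Leave it alone.
- scoop: Stainless spoon-shaped scoop lying flat, loose, 170 mm long along its x axis (bowl at +x). Origin at its middle, at table level. Beside the scale on the other side. Leave it alone.
There are look-alikes about, which are no part of the job. Leave any orange look-alike of the marked_tub alone. What is shaped like the tub_3 but orange is not meant.

How it is judged:
At the end, for the whole second after the job is handed in: The marked tub stands at the front of the turntable straight before the middle of the scale, its centre within 14 mm of the front point (about 13 degrees of turn); the turntable is still; all four tubs stand flat on the mat within 20 mm of their places (horizontal distance between marked_tub and front below 0.014 m and angular speed of turntable below 0.05 rad/s and not (x of marked_tub in the frame of turntable below 0.04 m or x of marked_tub in the frame of turntable above 0.08 m or y of any of marked_tub, tub_2 in the frame of turntable below -0.02 m or y of any of marked_tub, tub_2 in the frame of turntable above 0.02 m or x of any of tub_1, tub_3 in the frame of turntable below -0.02 m or x of any of tub_1, tub_3 in the frame of turntable above 0.02 m or y of tub_1 in the frame of turntable below 0.04 m or y of tub_1 in the frame of turntable above 0.08 m or x of tub_2 in the frame of turntable below -0.08 m or x of tub_2 in the frame of turntable above -0.04 m or y of tub_3 in the frame of turntable below -0.08 m or y of tub_3 in the frame of turntable above -0.04 m) and z of marked_tub in the frame of turntable between 0.034 and 0.042 m and z of tub_1 in the frame of turntable between 0.034 and 0.042 m and z of tub_2 in the frame of turntable between 0.034 and 0.042 m and z of tub_3 in the frame of turntable between 0.034 and 0.042 m); the robot touches nothing.
It fails at once if a tub is touched by the fingers or the arm (1.5 N or more) (contact force between any of the fingers, the arm and marked_tub above 1.5 N or contact force between any of the fingers, the arm and tub_1 above 1.5 N or contact force between any of the fingers, the arm and tub_2 above 1.5 N or contact force between any of the fingers, the arm and tub_3 above 1.5 N).
It fails at once if a tub is lifted more than 8 mm off the turntable's mat, or tips (z of any of marked_tub, tub_1, tub_2, tub_3 in the frame of turntable above 0.046 m or angle between any of marked_tub, tub_1, tub_2, tub_3's own z axis and vertical above 0.25 rad).
It fails at once if a tub slides more than 20 mm from its place on the turntable (x of marked_tub in the frame of turntable below 0.04 m or x of marked_tub in the frame of turntable above 0.08 m or y of any of marked_tub, tub_2 in the frame of turntable below -0.02 m or y of any of marked_tub, tub_2 in the frame of turntable above 0.02 m or x of any of tub_1, tub_3 in the frame of turntable below -0.02 m or x of any of tub_1, tub_3 in the frame of turntable above 0.02 m or y of tub_1 in the frame of turntable below 0.04 m or y of tub_1 in the frame of turntable above 0.08 m or x of tub_2 in the frame of turntable below -0.08 m or x of tub_2 in the frame of turntable above -0.04 m or y of tub_3 in the frame of turntable below -0.08 m or y of tub_3 in the frame of turntable above -0.04 m).
It fails at once if the turntable is gripped, squeezed or pushed hard (over 25 N) (contact force between any of the fingers, the arm and turntable above 25 N).
It fails at once if the tape roll, the scoop or the bin is moved more than 15 mm (distance of any of tape_roll, scoop, bin from where it was at the start of the episode above 0.015 m).
It also fails if it takes over 72 s, if anything falls off the work surface, if the arm or the gripper's body presses on something with over 40 N, if the wrist force passes 120 N, or if a joint passes its speed limit or range.

## Working session

There is one attempt and no reset: what is moved stays moved. The work goes in short steps, Python scripts to look and compute and a tool call to move; the robot and the scene stay as the last step left them, time stands still between calls to the robot, and variables do not carry over. Pictures are saved under pics/ and viewed, and the job is handed in when it is done.

Besides the shell and the picture viewer there is one more tool, called after "Call:" in YAML: its name, and indented under it one key for each argument. carry_out: Moves the arm, as the interface text tells. Its arguments: {"type":"object","properties":{"targets":{"type":"array","items":{"type":"array"}},"fingers":{"type":"number"},"grip_force":{"type":"number"}},"required":["targets"]}

```bash
mkdir -p pics
python3 - <<'E'
from cell import monitor, eyes
import cv2
s=monitor.observe(); print(s)
for n in ["top","side"]:
    im=eyes.read_camera(n); cv2.imwrite(f"pics/{n}0.png",im[:,:,::-1]); i=eyes.camera_info(n); print(n,{k:__import__('numpy').round(v,4).tolist() for k,v in i.items()})
E
```

```text
{'time': 0.0, 'qpos': array([ 1.08001666e+00,  3.42725578e-01,  1.52500688e+00, -1.17899480e-06,
        1.27536865e+00, -1.46008194e-01]), 'qvel': array([ 4.76670017e-04,  2.22473887e-04,  1.95012768e-04, -4.19219744e-05,
        2.33157096e-04,  4.17326528e-04]), 'joint_efforts': array([-3.59577016e-04, -4.31243455e+01, -2.44218367e+01,  7.17697316e-02,
        5.57684444e-02, -5.84697295e-05]), 'tool_pos': array([0.17723637, 0.49376041, 0.22604701]), 'tool_rot': array([-3.14010009e+00, -2.18348726e-04,  2.79682136e+00]), 'contact_force': array([-0.14197221,  0.02065223, -0.33380494]), 'torque': array([-0.0297857 , -0.02812635,  0.00413114]), 'opening': 0.09229803573917124}
top {'K': [[491.3897, 0.0, 273.9293], [0.0, 491.3897, 206.2892], [0.0, 0.0, 1.0]], 'dist': [-0.0279, 0.0, 0.0, 0.0, 0.0], 'rvec': [2.1949, -2.1788, 0.0476], 'tvec': [0.0245, 0.5579, 1.2201]}
side {'K': [[479.7316, 0.0, 278.1665], [0.0, 479.7316, 201.9487], [0.0, 0.0, 1.0]], 'dist': [-0.0326, 0.0, 0.0, 0.0, 0.0], 'rvec': [0.2946, -2.8054, 1.2016], 'tvec': [0.5458, 0.1252, 1.0283]}
```

View pics/top0.png

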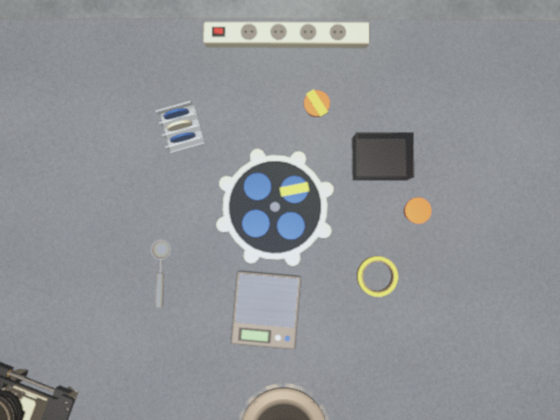

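View pics/side0.png

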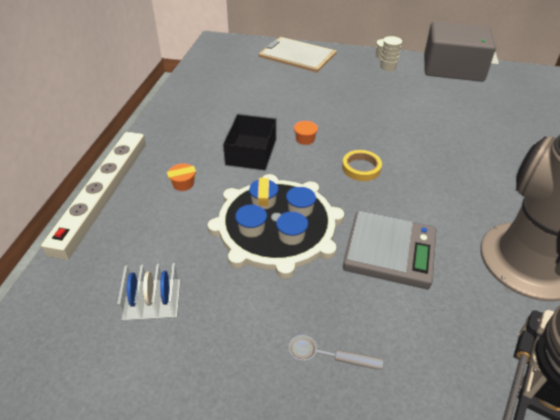

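Top view (image up is +x, image left is +y). Candidates for the marked tub:
- Blue lid with yellow tape on the turntable at (294,189). This is the one that fits.
- Orange tub with yellow tape at (317,103), a decoy.
- Plain orange tub at (418,210), a decoy.
- Yellow tape roll at (378,276), not a tub.

The scale is at (267,310). Next I'll measure and make the close crop.

```bash
cat > h.py <<'E'
import numpy as np, cv2
from cell import monitor, eyes
def ray(info,uv,z):
    uv=np.array(uv,float).reshape(-1,1,2)
    n=cv2.undistortPoints(uv,info['K'],np.array(info['dist'],float)).reshape(-1,2)
    R,_=cv2.Rodrigues(np.array(info['rvec'],float)); t=np.array(info['tvec'],float).ravel()
    c=-R.T@t; d=np.c_[n,np.ones(len(n))]@R
    return c+d*((z-c[2])/d[:,2])[:,None]
def masks(im):
    h=cv2.cvtColor(im,cv2.COLOR_RGB2HSV)
    return dict(blue=cv2.inRange(h,(100,120,70),(125,255,255)),
     yellow=cv2.inRange(h,(22,120,120),(36,255,255)),
     white=cv2.inRange(h,(0,0,185),(180,60,255)))
def measure(im,info,roi=(205,140,345,275)):
    x0,y0,x1,y1=roi
    m=masks(im); out={}
    k=np.zeros(im.shape[:2],np.uint8);k[y0:y1,x0:x1]=255
    b=(m['blue']|m['yellow'])&k
    b=cv2.morphologyEx(b,cv2.MORPH_OPEN,np.ones((3,3)))
    n,l,st,ce=cv2.connectedComponentsWithStats(b)
    lids=[]
    for i in range(1,n):
        if st[i,4]>150:
            P=ray(info,ce[i],0.078)[0]; y=((l==i)&(m['yellow']>0)).sum()
            lids.append((P,y,ce[i],st[i,4]))
    out['lids']=lids
    w=m['white']&k
    cs,_=cv2.findContours(w,cv2.RETR_EXTERNAL,cv2.CHAIN_APPROX_NONE)
    c=max(cs,key=cv2.contourArea) if cs else None
    out['rim']=ray(info,c.reshape(-1,2),0.036) if c is not None else None
    return out
E
python3 - <<'E'
from h import *
im=cv2.imread('pics/top0.png')[:,:,::-1].copy(); info=eyes.camera_info('top')
o=measure(im,info)
for L in o['lids']: print(L[0].round(4),L[1],L[2].round(1),L[3])
c=np.mean([L[0] for L in o['lids']],0); print('lid mean',c.round(4))
r=o['rim'][:,:2]; 
from scipy.optimize import least_squares
cc,rad=cv2.minEnclosingCircle(r.astype(np.float32)); print('enclosing',cc,rad)
d=r-np.array(cc); R=np.hypot(*d.T);a=np.degrees(np.arctan2(d[:,1],d[:,0]))
# lobe phase
inn=R>0.14
ph=np.angle(np.sum((R-R.mean())*np.exp(8j*np.radians(a))))/8
print('lobe phase mod45',np.degrees(ph), 'R range',R.min(),R.max())
# scale
h=cv2.cvtColor(im,cv2.COLOR_RGB2HSV)
print(im[300,265],im[340,240],im[300,320],im[276,270])
cv2.imwrite('pics/crop.png',cv2.resize(im[130:360,140:440,::-1],None,fx=2.6,fy=2.6,interpolation=cv2.INTER_CUBIC))
E
```

```text
lid mean nan
enclosing (0.5559222102165222, 0.026774529367685318) 0.1527259200811386
lobe phase mod45 19.407532891615585 R range 0.12677027834605453 0.1526259231183517
[170 175 187] [151 145 136] [145 148 153] [173 169 169]
  return _methods._mean(a, axis=axis, dtype=dtype,
  ret = ret.dtype.type(ret / rcount)
```

View pics/crop.png

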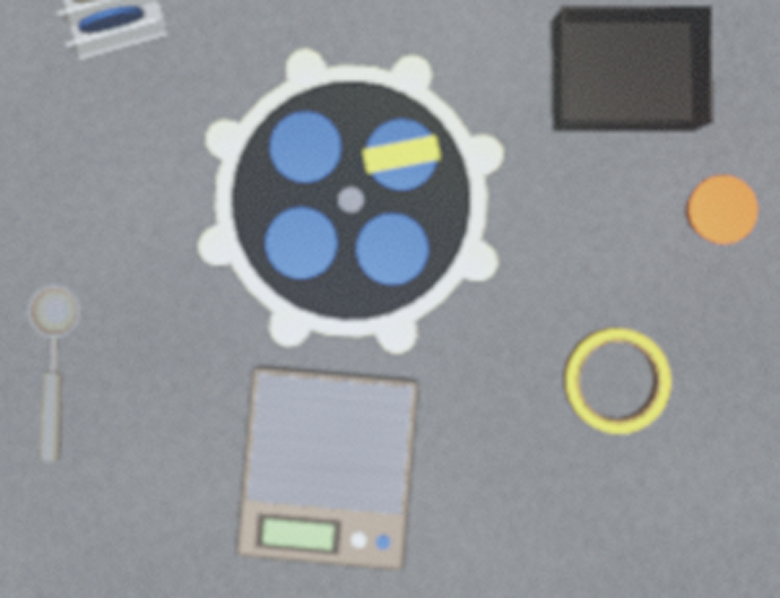

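The crop confirms it: the blue lid with yellow tape is upper right on the disc. I still need to fix the lid mask and get the scale frame from its corners.

```bash
sed -i 's/(100,120,70),(125,255,255)/(98,80,60),(128,255,255)/; s/(22,120,120)/(22,80,120)/' h.py
python3 - <<'E'
from h import *
im=cv2.imread('pics/top0.png')[:,:,::-1].copy(); info=eyes.camera_info('top')
h=cv2.cvtColor(im,cv2.COLOR_RGB2HSV); print(h[187,257],h[189,294],h[223,255])
o=measure(im,info)
for L in o['lids']: print(L[0].round(4),L[1],L[2].round(1),L[3])
c=np.mean([L[0] for L in o['lids']],0); print('lid mean',c.round(4))
q=np.array([(252,368),(417,381),(402,568),(238,553)])/2.6+[140,130]
P=ray(info,q,0.039)[:,:2]; print(P.round(4)); print('sides',[np.linalg.norm(P[i]-P[(i+1)%4]).round(4) for i in range(4)])
ax=(P[0]+P[1])/2-(P[2]+P[3])/2; ax/=np.linalg.norm(ax); sc=P.mean(0); print('scale c',sc,'yaw deg',np.degrees(np.arctan2(ax[1],ax[0])),'front',sc+.195*ax,'axis',sc+.255*ax)
hub=ray(info,np.array((351,200))/2.6+[140,130],.04); print('hub',hub)
C=np.array([.556,.027])
for L in o['lids']:
  d=L[0][:2]-C; print(np.hypot(*d).round(4),np.degrees(np.arctan2(d[1],d[0])).round(1),L[1])
i2=eyes.camera_info('wrist'); print(i2)
E
```

```text
[107 118 203] [ 32 109 229] [106 114 208]
[0.6024 0.0687 0.078 ] 0 [257.  186.1] 654
[ 0.6177 -0.0152  0.078 ] 0 [292.1 179.9] 159
[ 0.5963 -0.0198  0.078 ] 241 [294.  188.9] 241
[ 0.5742 -0.0236  0.078 ] 0 [295.5 198.1] 167
[0.514  0.0716 0.078 ] 0 [255.5 223. ] 663
[ 0.509  -0.0117  0.078 ] 0 [290.4 225.3] 659
lid mean [0.5689 0.0117 0.078 ]
[[ 0.3954  0.1179]
 [ 0.3846 -0.0378]
 [ 0.2103 -0.0247]
 [ 0.2226  0.1291]]
sides [np.float64(0.156), np.float64(0.1748), np.float64(0.1543), np.float64(0.1732)]
scale c [0.30323805 0.04613687] yaw deg -4.008500115028161 front [0.49776102 0.0325055 ] axis [0.55761424 0.02831124]
hub [[0.55479307 0.025663   0.04      ]]
0.0624 42.0 0
0.0748 -34.3 0
0.0617 -49.3 241
0.0537 -70.2 0
0.0612 133.3 0
0.0609 -140.5 0
{'K': array([[296.6691359 ,   0.        , 283.05518607],
       [  0.        , 296.6691359 , 207.27861583],
       [  0.        ,   0.        ,   1.        ]]), 'dist': array([-0.01999998,  0.        ,  0.        ,  0.        ,  0.        ]), 'rvec': array([-2.3579885, -1.6596358, -0.2510078]), 'tvec': array([-0.52413983, -0.03795448,  0.39143834])}
```

```bash
cat >> h.py <<'E'
C=np.array([.556,.027])
def plan(way,n):
    """way: list of (x,y,z,yaw_deg) goals, n rows each; prints tool-frame rows from the measured pose"""
    s=monitor.observe(); p=np.array(s['tool_pos']); yaw=s['tool_rot'][2]
    print('now',p.round(4),np.degrees(yaw).round(2),'F',s['contact_force'].round(2),'t',s['time'],'open',round(s['opening'],4))
    rows=[]
    for g,k in zip(way,n):
        g=np.array(g,float); dy=(np.radians(g[3])-yaw+np.pi)%(2*np.pi)-np.pi
        p0=p.copy();y0=yaw
        for i in range(k):
            q=p0+(g[:3]-p0)*(i+1)/k; d=q-p
            tx=np.array([np.cos(yaw),np.sin(yaw)]); ty=np.array([np.sin(yaw),-np.cos(yaw)])
            rows.append([[round(float(d[:2]@tx),4),round(float(d[:2]@ty),4),round(float(-d[2]),4)],round(float(-dy/k),3)])
            p=q; yaw=y0+dy*(i+1)/k
    print(rows)
def at(phi,r,z): 
    a=np.radians(phi); return (C[0]+r*np.cos(a),C[1]+r*np.sin(a),z,phi)
E
python3 -c "
from h import *
plan([at(86.8,.145,.15)],[10])"
```

```text
now [0.1773 0.4938 0.2261] 160.24 F [ 0.61 -0.36  0.7 ] t 0.1 open 0.0919
[[[-0.0473, -0.0172, 0.0076], 0.128], [[-0.0491, -0.011, 0.0076], 0.128], [[-0.0501, -0.0047, 0.0076], 0.128], [[-0.0503, 0.0018, 0.0076], 0.128], [[-0.0497, 0.0082, 0.0076], 0.128], [[-0.0482, 0.0145, 0.0076], 0.128], [[-0.046, 0.0205, 0.0076], 0.128], [[-0.043, 0.0262, 0.0076], 0.128], [[-0.0393, 0.0315, 0.0076], 0.128], [[-0.0349, 0.0363, 0.0076], 0.128]]
```

Call:
carry_out:
  targets:
    - [[-0.047,-0.017,0.007],0.128]
    - [[-0.049,-0.011,0.007],0.128]
    - [[-0.05,-0.005,0.007],0.128]
    - [[-0.05,0.002,0.007],0.128]
    - [[-0.05,0.008,0.007],0.128]
    - [[-0.048,0.0145,0.007],0.128]
    - [[-0.046,0.0205,0.007],0.128]
    - [[-0.043,0.026,0.007],0.128]
    - [[-0.039,0.0315,0.007],0.128]
    - [[-0.035,0.036,0.007],0.128]
  fingers: 1
  grip_force: 5

```text
time: 1.35
tool_pos: [0.5659, 0.158, 0.1508]
tool_rot: [-3.137, 0.002, 1.482]
contact_force: [0.6, 1.2, 0.1]
opening: 0.0007
```

```bash
python3 -c "
from h import *
plan([at(86.8,.145,.10)],[3])"
```

```text
now [0.5659 0.158  0.1508] 84.91 F [0.64 1.24 0.12] t 1.35 open 0.0007
[[[0.0045, -0.001, 0.0169], -0.011], [[0.0045, -0.001, 0.0169], -0.011], [[0.0045, -0.0009, 0.0169], -0.011]]
```

Call:
carry_out:
  targets:
    - [[0.0045,-0.001,0.017],-0.011]
    - [[0.0045,-0.001,0.017],-0.011]
    - [[0.0045,-0.001,0.017],-0.011]
    - [[0,0,0],0]

```text
time: 1.85
tool_pos: [0.5625, 0.1702, 0.0946]
tool_rot: [-3.131, 0.003, 1.514]
contact_force: [-1.0, -0.4, 1.3]
opening: 0.0007
```

```bash
python3 -c "
from h import *
plan([at(86.8,.145,.06),at(86.8,.145,.023)],[2,4])
for n in ['top','wrist','side']:
    cv2.imwrite(f'pics/{n}1.png',eyes.read_camera(n)[:,:,::-1])"
```

```text
now [0.5625 0.1702 0.0946] 86.74 F [-0.98 -0.42  1.27] t 1.85 open 0.0007
[[[0.0008, 0.0007, 0.0173], -0.001], [[0.0008, 0.0007, 0.0173], -0.001], [[0.0, 0.0, 0.0093], -0.0], [[0.0, 0.0, 0.0093], -0.0], [[0.0, 0.0, 0.0092], -0.0], [[0.0, 0.0, 0.0093], -0.0]]
```

View pics/wrist1.png

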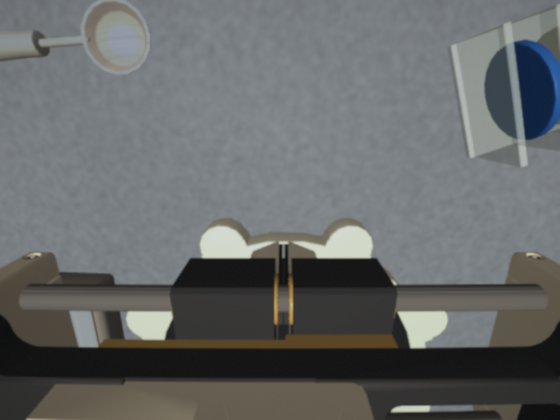

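View pics/side1.png

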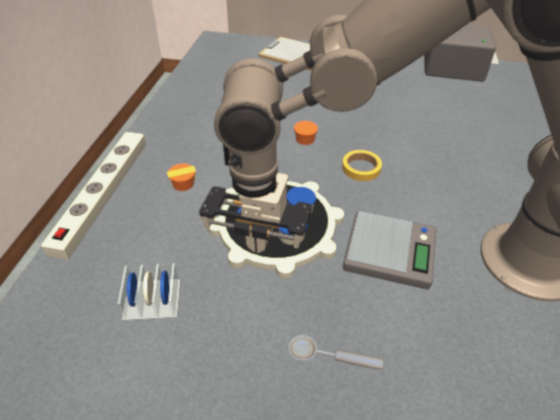

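The wrist view shows the shut fingertips at (284,245), centred between two lobes at (225,245) and (348,245). The hollow estimate holds, so I'm lowering.

Call:
carry_out:
  targets:
    - [[0.001,0.0005,0.016],0]
    - [[0.001,0.0005,0.016],0]
    - [[0,0,0.012],0]
    - [[0,0,0.012],0]
    - [[0,0,0.008],0]
    - [[0,0,0.004],0]
    - [[0,0,0],0]

```text
time: 2.88
tool_pos: [0.5655, 0.1718, 0.0247]
tool_rot: [-3.136, 0.002, 1.513]
contact_force: [0.2, 0.4, 1.1]
opening: 0.0004
```

```bash
python3 -c "
from h import *
plan([at(86.8,.145,.023),at(77,.145,.023)],[1,4])"
```

```text
now [0.5655 0.1718 0.0247] 86.67 F [0.24 0.43 1.07] t 2.875 open 0.0004
[[[-0.0001, -0.0014, 0.0017], -0.002], [[-0.0005, 0.0062, -0.0], 0.043], [[-0.0003, 0.0062, -0.0], 0.043], [[0.0, 0.0062, -0.0], 0.043], [[0.0003, 0.0062, -0.0], 0.043]]
```

Call:
carry_out:
  targets:
    - [[0,0.006,0.001],0.042]
    - [[0,0.006,0],0.042]
    - [[0,0.006,0],0.042]
    - [[0,0.006,0],0.042]
    - [[0,0.006,0],0.042]

```text
time: 3.5
tool_pos: [0.5967, 0.168, 0.0261]
tool_rot: [-3.14, 0.001, 1.297]
contact_force: [-0.6, -0.0, -0.8]
opening: 0.0001
```

```bash
cat >> h.py <<'E'
def polar():
    s=monitor.observe(); d=s['tool_pos'][:2]-C; phi=np.arctan2(d[1],d[0])
    F=s['contact_force'][:2]; u=d/np.hypot(*d)
    print('phi',np.degrees(phi).round(2),'r',np.hypot(*d).round(4),'yaw-phi',np.degrees(s['tool_rot'][2]-phi).round(2),'z',s['tool_pos'][2].round(4),'F rad',(F@u).round(2),'F tan',(F@[-u[1],u[0]]).round(2),'t',s['time'])
E
python3 -c "
from h import *
polar()"
```

```text
phi 73.88 r 0.1468 yaw-phi 0.4 z 0.0261 F rad -0.17 F tan 0.56 t 3.5
```

Call:
carry_out:
  targets:
    - [[-0.0005,0.007,0.0005],0.05]
    - [[-0.0005,0.007,0.0005],0.05]
    - [[-0.0005,0.007,0.0005],0.05]
    - [[-0.0005,0.007,0.0005],0.05]
    - [[-0.0005,0.007,0.0005],0.05]
    - [[-0.0005,0.007,0.0005],0.05]
    - [[-0.0005,0.007,0],0.05]
    - [[-0.0005,0.007,0],0.05]
    - [[-0.0005,0.007,0],0.05]
    - [[-0.0005,0.007,0],0.05]

```text
time: 4.75
tool_pos: [0.6583, 0.132, 0.0286]
tool_rot: [3.141, -0.005, 0.78]
contact_force: [-0.4, 0.6, -0.4]
opening: 0.0005
```

```bash
python3 -c "
from h import *
polar()
for n in ['top','wrist','side']:
    cv2.imwrite(f'pics/{n}2.png',eyes.read_camera(n)[:,:,::-1])"
```

```text
phi 45.75 r 0.1466 yaw-phi -1.04 z 0.0286 F rad 0.1 F tan 0.69 t 4.75
```

View pics/top2.png

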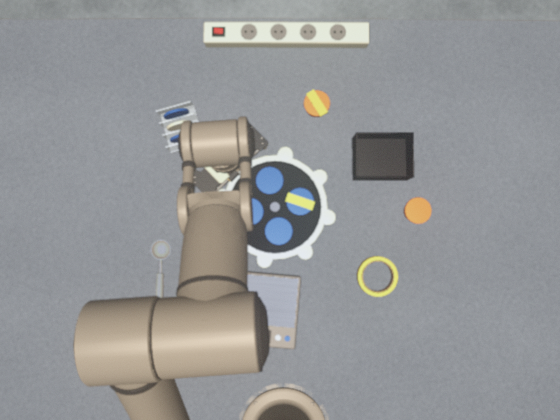

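View pics/side2.png

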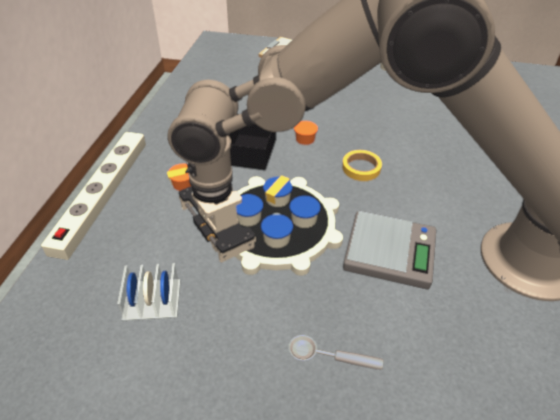

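The disc turns with the finger: the marked tub is now at (300,202) in the top view, about 30° clockwise. Continuing along the circle.

Call:
carry_out:
  targets:
    - [[-0.0005,0.007,0.0015],0.045]
    - [[-0.0005,0.007,0.0015],0.045]
    - [[-0.0005,0.007,0.0015],0.047]
    - [[-0.0005,0.007,0.0015],0.047]
    - [[-0.0005,0.007,0.001],0.047]
    - [[-0.0005,0.007,0.001],0.047]
    - [[-0.0005,0.007,0.001],0.047]
    - [[-0.0005,0.007,0.001],0.047]
    - [[-0.0005,0.007,0.001],0.047]
    - [[-0.0005,0.007,0.001],0.047]

```text
time: 6.15
tool_pos: [0.6989, 0.0673, 0.0251]
tool_rot: [3.139, -0.02, 0.288]
contact_force: [-0.4, 1.9, 4.8]
opening: 0.0007
```

```bash
python3 -c "
from h import *
polar()"
```

```text
phi 15.76 r 0.1485 yaw-phi 0.74 z 0.0251 F rad 0.14 F tan 1.92 t 6.15
```

```bash
python3 -c "
from h import *
s=monitor.observe(); print(s['qpos'].round(3),s['qvel'].round(3),s['contact_force'],s['torque'])
for n in ['wrist','side']:
    cv2.imwrite(f'pics/{n}3.png',eyes.read_camera(n)[:,:,::-1])
s=monitor.observe(); print(s['qpos'].round(3),s['tool_pos'],s['tool_rot'],s['contact_force'],s['torque'])
"
```

```text
[-0.015  0.84   1.214  0.004  1.068  1.266] [-0.084  0.022 -0.039  0.003  0.007  0.313] [-0.38256529  1.88642758  4.76338289] [-0.04269484  0.30554481 -0.00986921]
[-0.015  0.841  1.214  0.004  1.067  1.265] [0.69889867 0.06670448 0.02464824] [ 3.1389109  -0.01977061  0.288795  ] [ 1.39688074 -0.14409251  0.65435861] [-0.03034843  0.12467645 -0.00522618]
```

View pics/side3.png

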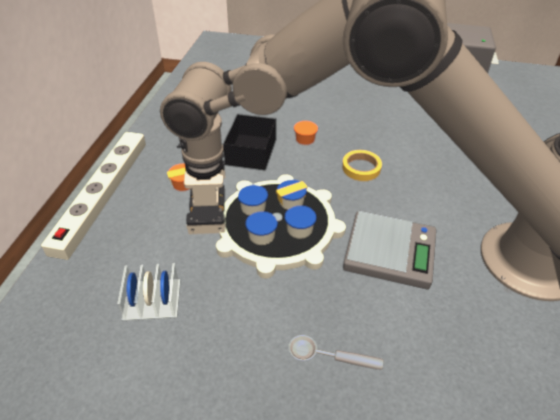

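View pics/wrist3.png

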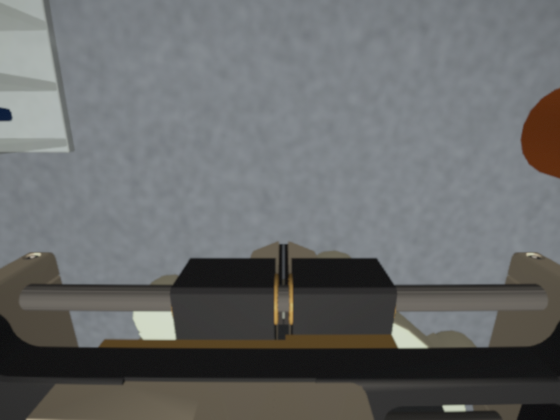

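Call:
carry_out:
  targets:
    - [[-0.001,0.007,0.0005],0.05]
    - [[-0.001,0.007,0.0005],0.05]
    - [[-0.001,0.007,0.0005],0.05]
    - [[-0.001,0.007,0.0005],0.05]
    - [[-0.0005,0.007,0.0005],0.05]
    - [[-0.0005,0.007,0.0005],0.05]
    - [[-0.0005,0.007,0.0005],0.05]
    - [[-0.0005,0.007,0.0005],0.05]

```text
time: 7.25
tool_pos: [0.7047, 0.0113, 0.0239]
tool_rot: [-3.133, -0.032, -0.12]
contact_force: [0.3, 0.4, 4.8]
opening: 0.0001
```

```bash
python3 -c "
from h import *
polar(); s=monitor.observe(); print(s['tool_rot'],s['contact_force'])
im=eyes.read_camera('top'); cv2.imwrite('pics/top4.png',im[:,:,::-1]);cv2.imwrite('pics/side4.png',eyes.read_camera('side')[:,:,::-1])"
```

```text
phi -6.04 r 0.1495 yaw-phi -0.84 z 0.0239 F rad 0.27 F tan 0.48 t 7.25
[-3.13345865 -0.03225434 -0.12000868] [0.32016697 0.44925997 4.78809122]
```

View pics/side4.png

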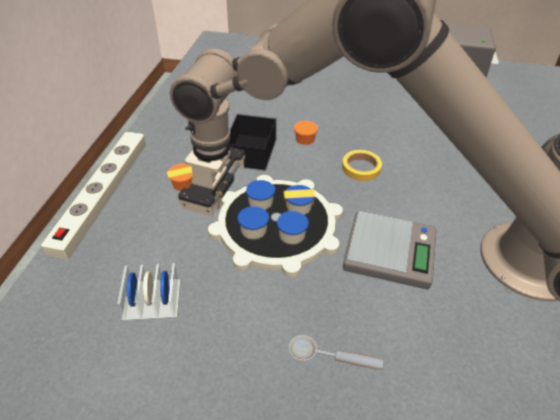

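View pics/top4.png

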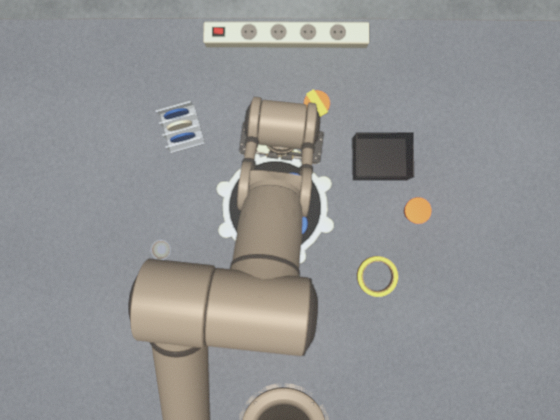

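Call:
carry_out:
  targets:
    - [[-0.0015,0.007,0],0.046]
    - [[-0.0015,0.007,0],0.046]
    - [[-0.0015,0.007,0],0.046]
    - [[-0.0015,0.007,0],0.046]
    - [[-0.001,0.007,0],0.047]
    - [[-0.001,0.007,0],0.047]
    - [[-0.001,0.007,0],0.047]
    - [[-0.001,0.007,0],0.047]

```text
time: 8.35
tool_pos: [0.6801, -0.0436, 0.0229]
tool_rot: [-3.121, -0.033, -0.513]
contact_force: [3.1, -0.6, 1.0]
opening: 0.0005
```

```bash
python3 -c "
from h import *
polar(); s=monitor.observe(); print(s['tool_rot'],s['contact_force'])
cv2.imwrite('pics/side5.png',eyes.read_camera('side')[:,:,::-1])
im=eyes.read_camera('top'); cv2.imwrite('pics/top5.png',im[:,:,::-1])"
```

```text
phi -29.65 r 0.1428 yaw-phi 0.26 z 0.0229 F rad 2.99 F tan 0.99 t 8.35
[-3.12058132 -0.03256273 -0.51297699] [ 3.09098432 -0.62158304  1.02275579]
```

View pics/top5.png

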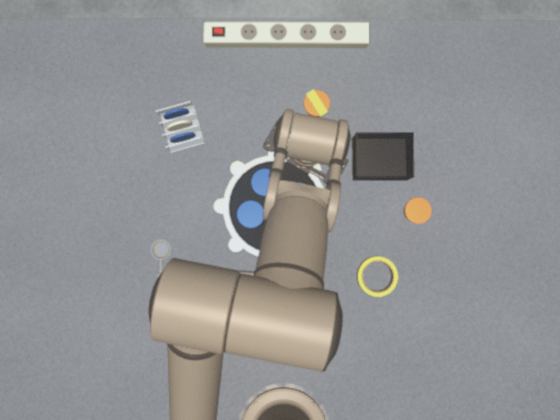

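View pics/side5.png

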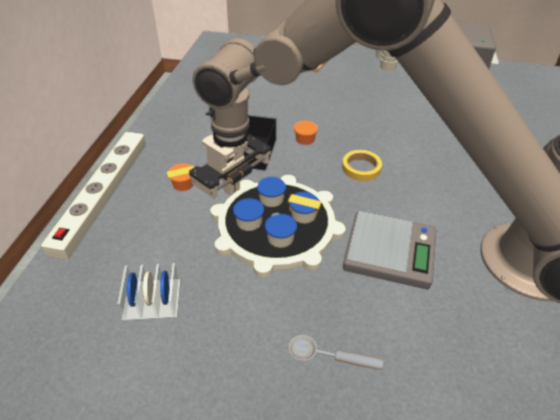

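```bash
cat >> h.py <<'E'
def lids_side(im,info,cam='side'):
    m=masks(im); P0=cv2.projectPoints(np.array([[C[0],C[1],.078]]),np.array(info['rvec'],float),np.array(info['tvec'],float),info['K'],np.array(info['dist'],float))[0].ravel()
    k=np.zeros(im.shape[:2],np.uint8); cv2.circle(k,tuple(int(v) for v in P0),75,255,-1)
    b=cv2.morphologyEx((m['blue']|m['yellow'])&k,cv2.MORPH_CLOSE,np.ones((3,3)))
    n,l,st,ce=cv2.connectedComponentsWithStats(b)
    for i in range(1,n):
        if st[i,4]>120:
            P=ray(info,ce[i],0.076)[0][:2]-C; y=((l==i)&(m['yellow']>0)).sum()
            print('lid px',ce[i].round(1),'area',st[i,4],'yellow',y,'r',np.hypot(*P).round(4),'ang',np.degrees(np.arctan2(P[1],P[0])).round(1))
E
python3 -c "
from h import *
info=eyes.camera_info('side')
for f in ['side0','side5']:
  print(f);lids_side(cv2.imread(f'pics/{f}.png')[:,:,::-1].copy(),info)
b=ray(eyes.camera_info('top'),[(353,180),(353,133),(413,133),(413,180)],.07);print(b.round(3))"
```

```text
side0
lid px [263.3 188.4] area 489 yellow 196 r 0.0618 ang -49.2
lid px [300.2 196.7] area 516 yellow 0 r 0.0588 ang -140.4
lid px [250.5 215.4] area 616 yellow 0 r 0.0632 ang 41.3
lid px [291.8 222.9] area 624 yellow 0 r 0.0613 ang 133.1
side5
lid px [271.1 186.4] area 474 yellow 0 r 0.0622 ang -66.7
lid px [303.6 202. ] area 553 yellow 233 r 0.0599 ang -157.9
lid px [248.  208.9] area 608 yellow 0 r 0.0623 ang 22.4
lid px [280.4 225.2] area 659 yellow 0 r 0.0598 ang 109.6
[[ 0.619 -0.162  0.07 ]
 [ 0.734 -0.162  0.07 ]
 [ 0.735 -0.308  0.07 ]
 [ 0.62  -0.307  0.07 ]]
```

Call:
carry_out:
  targets:
    - [[0.001,0.006,0],0.041]
    - [[0.001,0.006,0],0.041]
    - [[0.0005,0.006,0],0.041]
    - [[0,0.006,0],0.041]
    - [[0,0.006,0],0.041]
    - [[0,0.006,0],0.041]
    - [[0,0.005,0],0.035]

```text
time: 9.32
tool_pos: [0.6546, -0.0793, 0.0209]
tool_rot: [-3.114, -0.021, -0.812]
contact_force: [0.1, 0.7, 0.5]
opening: 0.0005
```

```bash
python3 -c "
from h import *
polar()
im=eyes.read_camera('side');lids_side(im,eyes.camera_info('side'));polar()"
```

```text
phi -47.15 r 0.145 yaw-phi 0.66 z 0.0209 F rad -0.44 F tan 0.59 t 9.325
lid px [279.8 186.3] area 478 yellow 0 r 0.062 ang -84.7
lid px [248.5 203. ] area 563 yellow 0 r 0.0612 ang 5.6
lid px [304.4 207.6] area 606 yellow 245 r 0.0603 ang -174.6
lid px [271.5 225.2] area 650 yellow 0 r 0.0603 ang 91.9
phi -47.4 r 0.145 yaw-phi 0.82 z 0.0208 F rad 0.84 F tan -0.29 t 9.375
```

Call:
carry_out:
  targets:
    - [[0,0.005,-0.0005],0.033]
    - [[0,0.005,-0.0005],0.033]
    - [[0,0.005,-0.0005],0.033]
    - [[0,0.0035,0],0.02]
    - [[0,0,0],0]

```text
time: 10.0
tool_pos: [0.6389, -0.0927, 0.0217]
tool_rot: [-3.113, -0.017, -0.941]
contact_force: [0.7, 0.8, 0.6]
opening: 0.0004
```

```bash
python3 -c "
from h import *
polar()
im=eyes.read_camera('side');lids_side(im,eyes.camera_info('side'));polar()"
```

```text
phi -55.31 r 0.1456 yaw-phi 1.42 z 0.0217 F rad -0.26 F tan 0.99 t 10.0
lid px [283.7 186.8] area 475 yellow 0 r 0.062 ang -93.0
lid px [249.7 200.5] area 537 yellow 0 r 0.0605 ang -2.3
lid px [303.7 210.4] area 625 yellow 248 r 0.0601 ang 176.9
lid px [267.3 224.5] area 639 yellow 0 r 0.0607 ang 83.6
phi -55.26 r 0.1456 yaw-phi 1.39 z 0.0216 F rad 0.06 F tan 0.59 t 10.05
```

The disc's x axis is now at about 176.3°, against a target of about 176°. I'll back off the lobe, then lift straight up and clear.

Call:
carry_out:
  targets:
    - [[0.001,-0.005,0],0]
    - [[0.001,-0.006,0],0]
    - [[0.001,-0.003,0],0]
    - [[0,0,-0.01],0]
    - [[0,0,-0.02],0]
    - [[0,0,-0.03],0]
    - [[0,0,-0.04],0]
    - [[0,0,-0.04],0]
    - [[0,0,-0.03],0]
    - [[0,0,0],0]

```text
time: 11.3
tool_pos: [0.6474, -0.0866, 0.2011]
tool_rot: [-3.112, -0.019, -0.939]
contact_force: [0.0, -0.2, -0.1]
opening: 0.0004
```

```bash
python3 -c "
from h import *
plan([(.50,-.30,.24,-54)],[5])"
```

```text
now [ 0.6474 -0.0866  0.2011] -53.78 F [ 0.04 -0.24 -0.13] t 11.3 open 0.0004
[[[0.017, 0.049, -0.0078], 0.001], [[0.017, 0.049, -0.0078], 0.001], [[0.0171, 0.049, -0.0078], 0.001], [[0.0171, 0.049, -0.0078], 0.001], [[0.0172, 0.049, -0.0078], 0.001]]
```

Call:
carry_out:
  targets:
    - [[0.017,0.049,-0.008],0]
    - [[0.017,0.049,-0.008],0]
    - [[0.017,0.049,-0.008],0]
    - [[0.017,0.049,-0.008],0]
    - [[0.01,0.03,-0.004],0]
    - [[0,0,0],0]
    - [[0,0,0],0]

```text
time: 12.18
tool_pos: [0.5037, -0.2863, 0.2262]
tool_rot: [-3.116, -0.009, -0.937]
contact_force: [-0.6, 0.7, -0.6]
opening: 0.0007
```

Run:
```python
from h import *
im=eyes.read_camera('top'); i=eyes.camera_info('top'); cv2.imwrite('pics/top6.png',im[:,:,::-1]); lids_side(im,i)
o=measure(im,i); r=o['rim'][:,:2]; cc,rad=cv2.minEnclosingCircle(r.astype(np.float32)); d=r-np.array(cc);R=np.hypot(*d.T);a=np.arctan2(d[:,1],d[:,0])
print(cc,rad,'x axis mod45',np.degrees(np.angle(np.sum((R-R.mean())*np.exp(8j*a)))/8)-22.5)
im=eyes.read_camera('side'); lids_side(im,eyes.camera_info('side')); cv2.imwrite('pics/side6.png',im[:,:,::-1])
cv2.imwrite('pics/crop6.png',cv2.resize(cv2.imread('pics/top6.png')[130:360,140:440],None,fx=2.6,fy=2.6,interpolation=cv2.INTER_CUBIC))
```

```text
lid px [275.6 180. ] area 644 yellow 0 r 0.0616 ang -2.4
lid px [249.1 202.7] area 648 yellow 0 r 0.0609 ang 83.8
lid px [300.5 207.2] area 653 yellow 0 r 0.0628 ang -93.2
lid px [272.  231.1] area 668 yellow 236 r 0.0613 ang 175.2
(0.5561312437057495, 0.027265764772892) 0.15311560034751892 x axis mod45 -3.5072957194952252
lid px [283.7 186.8] area 476 yellow 0 r 0.0619 ang -93.0
lid px [249.7 200.5] area 536 yellow 0 r 0.0606 ang -2.3
lid px [303.8 210.4] area 622 yellow 247 r 0.0602 ang 177.0
lid px [267.3 224.5] area 638 yellow 0 r 0.0607 ang 83.5
```

View pics/crop6.png

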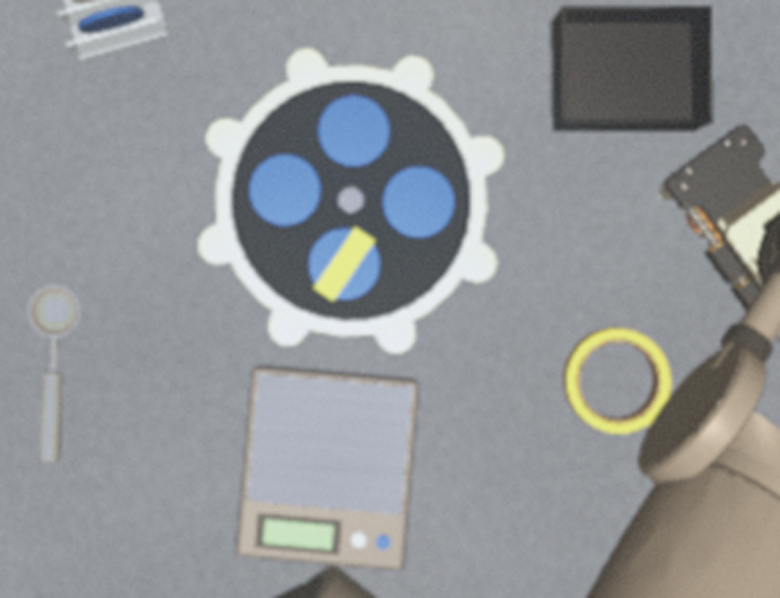

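View pics/side6.png

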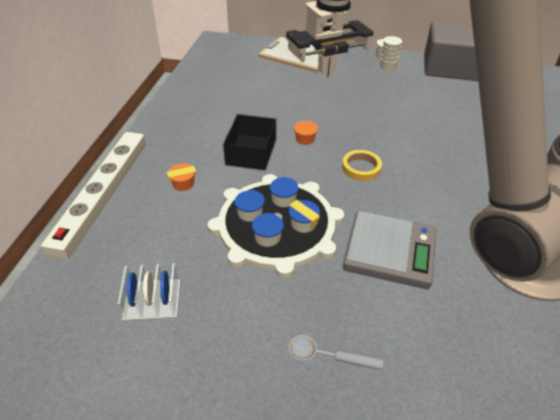

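The marked lid sits at crop (344,264), straight before the scale. The lobes put the disc's x axis at 176.5°, and the scale's axis gives 176.0°. The tape roll, scoop and bin are where they were.

```bash
python3 -c "
from cell import order
print(order.hand_in())"
```

```text
the job is handed in; nothing more can be done
None
```

The marked tub now stands at the front of the turntable, straight before the middle of the scale, and the job is handed in. I lowered the shut fingertips into a hollow and pushed one lobe about 136° clockwise around the far side. Then I backed off, lifted clear and moved the arm away. The robot clock was at about 12 s.

**Final position:** the turntable's x axis reads 176.5° from its lobes. The marked lid reads 175.2° in the top view and 177.0° in the side view. The target, from the scale's corners, is 176.0°, so the error is about 1° (1 mm at the tub).

**Tubs and loose things:** all four lids measured 60–63 mm from the axis (60 mm nominal). By eye in the final pictures, the tape roll, scoop and bin are where they started. The lid readings were the same before and after I lifted away, so the turntable is at rest.

**Forces:** the force readings I took between moves stayed under about 5 N.

**What disagreed:**
- **Tool tilt:** the tool drifted to about 2° of tilt while pushing.
- **Rim contact:** the finger once pressed the rim radially at about 3 N. I corrected this by moving it slightly outward.
- **Lid angles:** single lid readings scatter by 1–3° between lids and views, well within the 13° allowed.

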